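# Hang the seed sample pail on the weigh hook

## Task

Weigh the lidded sample pail: swing its flat-lying bail upright while the pail stays standing on the bench, then lift the pail by the bail and hang it with the crook in the middle of the bail down in the hook of the spring balance, so that it hangs plumb and still. The pail's weight is not known and the balance reads to 15 N at most: lower the pail slowly until the hook has taken just its weight and only then let go, so that the weigh arm neither jerks nor is pushed or pulled past its range. Leave the other things on the bench alone.

Things in the scene. Friction and masses are not known exactly. Their poses are not given: they have to be found in the camera images.
- pail_mid (a point): Centre of the bare-metal sample pail: a closed round can, 92 mm across at the foot, 104 mm at its flat lid, 96 mm tall, loose, 0.2 to 0.9 kg, unknown. The point is on its axis, 45 mm above its underside. z: the can's axis; y: from ear to ear. The bail lies flat on the -x side at the start; its hinge line runs along y, 35 mm above this point.
- bail (a joint): Swing of the pail's bail, a 5 mm round wire loop 116 mm wide, nearly free on its ears (it falls over unless held), in rad: 0 lying level towards the pail's -x, 1.57 upright, 3.14 level on the +x side. Its top is a straight bar across, 85 mm from the hinge line, with a raised crook in its middle.
- bail_crook (a point): Middle of the bail's crook, on the wire's centre line: the bar's middle 11 mm stands 8 mm farther out (93 mm from the hinge line), sloping down to the bar 11 mm either side of the middle. The hook belongs inside it. Axes as the bail: y along the bar, x from the crook to the hinge line.
- bail_left (a point): Point on the straight run of the bar beside the crook, on the bail's +y side, on the wire's centre line, 27 mm from the bail's middle: a place to grip that leaves the crook free. The run goes from 11 to 46 mm; with the bail flat there are 30 mm between bar and can. A tight grip does not let the bar turn: raised like that, it tips the pail.
- bail_right (a point): The same on the bail's -y side.
- stand: Grey weighing stand, fixed; origin on the bench straight below the hook seat, x from hook to column. Foot 150 mm wide, 14 mm thick, from 55 mm in front of the hook to 225 mm behind. Weigh head 72 mm wide, 180 to 325 mm above the bench, its front 117 mm behind the hook. The weigh arm reaches from the head to the hook, its top 19 mm above the seat.
- hook_seat (a point): Where the middle of the crook's wire lies when seated in the hook, about 282 mm above the bench. The hook is open, upturned, of 6 mm steel wire. x points from the hook's tip to the weigh head, y across the arm (the bail's bar must lie along y), z up. The hook's floor is 12 mm wide in x; its mouth from above is 20 mm clear, from 12 mm on the tip's side to 8 mm on the head's side.
- hook_tip (a point): Free end of the hook's upturned tip, top of the wire, 20 mm higher than the seat and 16 mm nearer the free side (-x of the seat). The bar must pass above it, coming from the free side with the hook between the bail's two legs, and then come down behind it.
- weigh_arm (a joint): How far the balance's weigh arm with its hook has sunk, in m: 0 unloaded, 6.7 mm for each newton hung on it (a spring of 150 N/m, lightly damped), end stop at 0.100. It gives way only downwards.
- jar_mid (a point): Centre of an amber glass jar with a metal cap and paper label, 72 mm across, 100 mm tall; this point is 50 mm above the bench. Leave alone.
- beaker_mid (a point): Centre of a glass beaker, 68 mm across, 85 mm tall. Leave alone.
- bottle_mid (a point): Centre of a white plastic bottle, 68 mm across, 170 mm tall. Leave alone.
- dish_a_mid (a point): Centre of a flat closed dish, 90 mm across, 16 mm tall. Leave alone.
- dish_b_mid (a point): Centre of a second such dish. Leave alone.
- spatula_mid (a point): Middle of a small spatula with wooden handle, 180 mm long, lying flat. Leave alone.
- board_mid (a point): Centre of a drilled wooden seed-counting board, 100 by 130 by 12 mm, lying flat. Leave alone.
Not all that is in view belongs to the job. Of the things that look like the part that bears pail_mid, take the one that is farthest to the robot's right at the start.

How it is judged:
By the outcome, as a careful person would: the job done as asked, in the order asked, and still so for the second after the job is handed in, with the robot touching nothing.
It also fails if it takes over 72 s, if anything falls off the work surface, if the arm or the gripper's body presses on something with over 40 N, if the wrist force passes 120 N, or if a joint passes its speed limit or range.

## Robot

A 6-joint arm with a two-finger parallel gripper is mounted at the origin on the work surface. World frame = base frame: x ahead of the robot, y to its left, z up, the work surface at z = 0. Lengths are in mm, angles in rad, forces in N, time in s.
With the tool pointing down it reaches from about 350 to 775 mm from the base axis. Payload 7.3 kg.
Tool frame: the origin (TCP) lies at the centre of the arm's flange, where the gripper is bolted on; the fingertips stand 178 mm ahead of it and the grasp point (between the pads) lies 159 mm ahead of it; z points along the fingers, y is the direction in which the jaws open and shut (so a half turn about z gives the same grasp; the last joint's range is limited). The gripper opens to 92 mm and grips with 3 to 60 N. Pads are 19 mm wide; open, the fingers measure 130 mm over their backs; the gripper's body (75 mm by 190 mm) begins 47 mm behind the grasp point.
Start: joints at [1.039, 0.342, 1.524, -0, 1.275, -0.146], TCP at [197.537, 486.423, 404.741] pointing down, gripper open.
Joint ranges: [-2.53, 2.53], [-0.77, 2.02], [0.04, 2.7], [-1, 4.14], [0.28, 2.66], [-3.11, 3.11]. Speed limits (rad/s): [2.57, 2.57, 3.14, 3.14, 3.14, 3.14].

## Interface

Orientations are given as [roll, pitch, yaw] about the fixed x, y, z axes, in that order (R = Rz(yaw) Ry(pitch) Rx(roll)).
In Python, from plant import get_obs, capture, close_job gives the robot as it stands. The module is installed in compiled form; this text tells all that it offers.
- The arm moves only by the shell command python3 -m pendant 'ROWS'. ROWS is JSON, a list of rows, each a list of 3 entries, a list of its own where there are three numbers: the shift along the tool's x, y, z in m, then the turn, a rotation vector about the tool's x, y, z in rad, then the finger opening in m, from 0 to 0.0918. In form: [[[tx, ty, tz], [wx, wy, wz], fingers], ...]. A call has 1 to 10 rows; each row is the pose to reach, as a shift and turn from the pose commanded when the call began, along the tool's axes at that moment; what a row does not reach only later rows make up. A row lasts 1/12 s, in which the tool goes at most 41.7 mm and 7.16 degrees, less where a joint would pass 70% of its speed; a pose out of reach is approached as far as the arm can. A call with a gripper value outside its range is refused whole. The fingers move at their own pace and stop on an object; the grip force is fixed at half the most. Time passes only in rows, so rows that repeat a pose let the fingers close. It gives the time, the measured TCP pose, the force and the opening at its end, in the units of the state.
- get_obs(): the state, without advancing time (a new reading comes with each control period).
- capture(name): name is "side" or "top" or "wrist"; returns a dict with "color" (420x560x3 uint8, red, green, blue), "mtx" (3x3 intrinsics, pixels), "rvec" (rotation vector, rad) and "tvec" (3), from world to camera coordinates, as OpenCV has them. Camera axes: x right, y down, z forward; pixel columns grow to the right and rows downward; lengths in mm; the calibration is good to about 2 mm. A picture is of the moment at which its call begins. There is no depth.
- close_job(): hands the job in, once; it reports no verdict.
The state is a dict: "time": time; "joint_positions": joint angles; "dq": joint speeds; "tau": joint torques, N m; "tool_pos": TCP position; "tcp_rot": TCP orientation; "contact_force": force on the tool from outside, world axes, zero at the start; "moment": the same for the moment, N m; "grip_width": finger opening in mm.
Only numpy, scipy, OpenCV 4.12 (cv2) and the standard library are available. Lean on these libraries where they do the work, as an engineer would, in place of code of your own. Each camera call takes 0.05 s, during which the arm holds its last target. There are 200 camera calls.

## Working session

There is one attempt and no reset: what is moved stays moved. The work goes in short steps, Python scripts to look and compute and a shell command to move; the robot and the scene stay as the last step left them, time stands still between calls to the robot, and variables do not carry over. Pictures are saved under pics/ and viewed, about 8 in all and at most 12, crops included, and the job is handed in when it is done.

```bash
mkdir -p pics; cat > h.py <<'E'
import numpy as np, cv2
from plant import get_obs, capture
from scipy.spatial.transform import Rotation as R
def ray(c,u,v):
    M=cv2.Rodrigues(np.array(c['rvec'],float))[0]; t=np.array(c['tvec'],float).ravel()
    d=M.T@np.linalg.inv(c['mtx'])@np.array([u,v,1.]); return -M.T@t, d/np.linalg.norm(d)
def onz(c,u,v,z):
    o,d=ray(c,u,v); return o+d*(z-o[2])/d[2]
def tri(c1,p1,c2,p2):
    o1,d1=ray(c1,*p1); o2,d2=ray(c2,*p2)
    s=np.linalg.lstsq(np.c_[d1,-d2],o2-o1,rcond=None)[0]
    a,b=o1+s[0]*d1,o2+s[1]*d2; return (a+b)/2,np.linalg.norm(a-b)
def proj(c,P): return cv2.projectPoints(np.array(P,float).reshape(-1,1,3),np.array(c['rvec'],float),np.array(c['tvec'],float),np.array(c['mtx'],float),None)[0].reshape(-1,2)
def snap(n,f,crop=None,k=1):
    c=capture(n); im=c['color'][:,:,::-1]; np.save('pics/'+f+'.npy',c,allow_pickle=True)
    if crop: u0,v0,u1,v1=crop; im=im[v0:v1,u0:u1]
    cv2.imwrite('pics/'+f+'.png',cv2.resize(im,None,fx=k,fy=k,interpolation=cv2.INTER_CUBIC)); return c
def load(f): return np.load('pics/'+f+'.npy',allow_pickle=True).item()
E
python3 - <<'E'
from h import *
for n in('side','top'):
    c=snap(n,n+'0',k=1.42); print(n,ray(c,280,210),c['mtx'][0,0])
o=get_obs(); print(o)
E
```

```text
side (array([  -5.50030345, -813.04040789, 1055.65472957]), array([ 0.42756398,  0.61092937, -0.66629899])) 442.2338282465242
top (array([ 408.97231219,   -9.16317366, 1349.71074096]), array([ 0.10822751,  0.0095143 , -0.99408062])) 409.845770019852
{'time': 0.1, 'joint_positions': array([ 1.03902422e+00,  3.42644643e-01,  1.52488704e+00, -1.31769100e-05,
        1.27538786e+00, -1.45979049e-01]), 'dq': array([ 0.0012268 , -0.00320346, -0.00076952, -0.00021631,  0.00102572,
        0.00142801]), 'tau': array([ 1.93437561e-03, -4.32002592e+01, -2.44695514e+01,  7.19484617e-02,
        5.27603785e-02, -8.29389865e-05]), 'tool_pos': array([197.46877115, 486.32858288, 404.13068215]), 'tcp_rot': array([-3.14027804e+00, -1.80544045e-04,  2.75580333e+00]), 'contact_force': array([ 0.25319276, -0.11998794,  0.09694739]), 'moment': array([-0.00890417,  0.01448587, -0.04798508]), 'grip_width': 91.89159509383494}
```

View pics/top0.png

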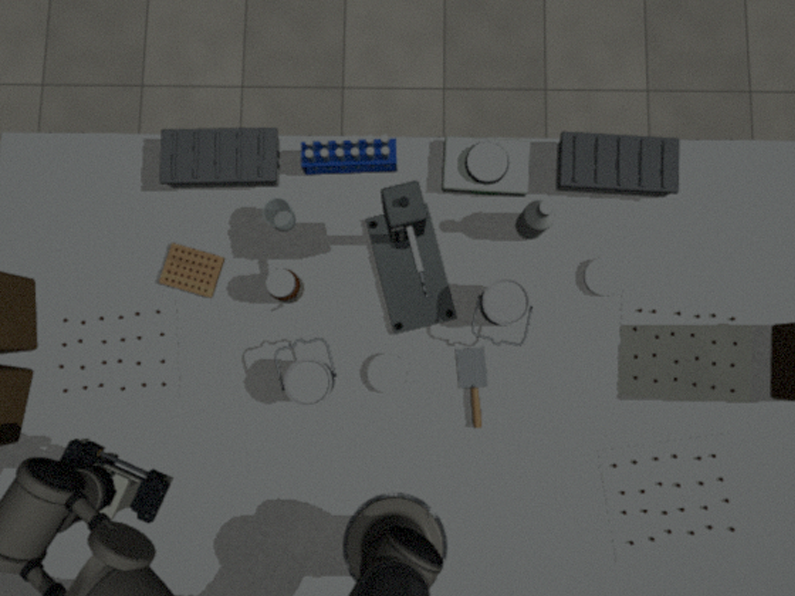

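View pics/side0.png

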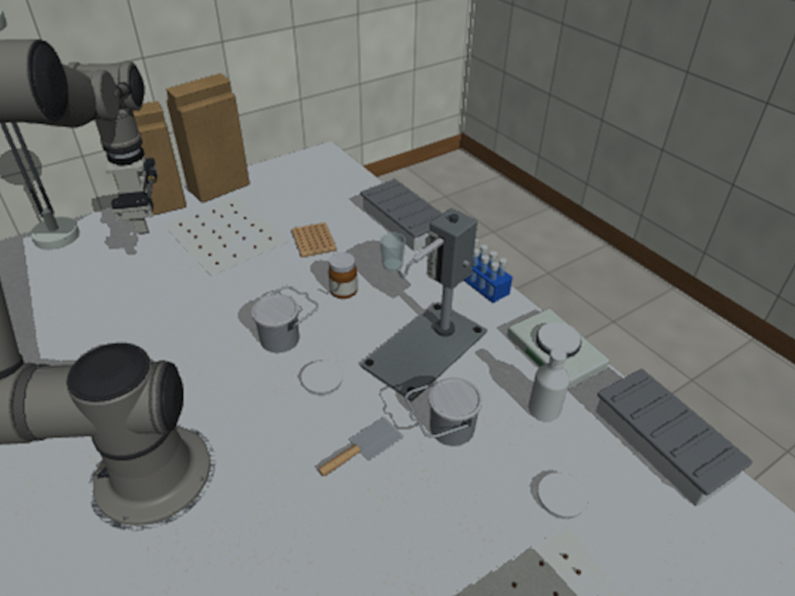

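The top view shows two pails, at about (307,382) and (505,303). The right-hand one is the target. The stand's hook is at about (425,293), and the spatula is just behind the pail. I'll enlarge both views.

```bash
python3 - <<'E'
from h import *
def cr(f,b,k):
    im=load(f)['color'][:,:,::-1]; u0,v0,u1,v1=b
    im=np.clip(im[v0:v1,u0:u1].astype(float)*1.7,0,255).astype(np.uint8)
    return cv2.resize(im,None,fx=k,fy=k,interpolation=cv2.INTER_CUBIC)
a=cr('top0',(250,120,400,260),5)   # 750x700
a=cr('top0',(260,140,390,250),4.6)
b=cr('side0',(255,150,355,320),3.5)
cv2.imwrite('pics/a.png',a); cv2.imwrite('pics/b.png',b); print(a.shape,b.shape)
c=load('top0')
for p in [(505/1.42,303/1.42)]: print(onz(c,*p,96))
for p in [(425/1.42,293/1.42)]: print(onz(c,*p,300))
E
```

```text
(506, 598, 3) (595, 350, 3)
[ 538.69754398 -229.26788637   96.        ]
[533.53371912 -48.68727781 300.        ]
```

View pics/a.png

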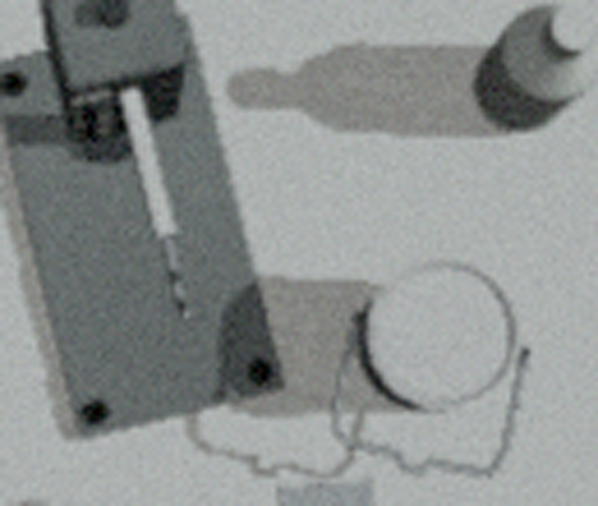

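View pics/b.png

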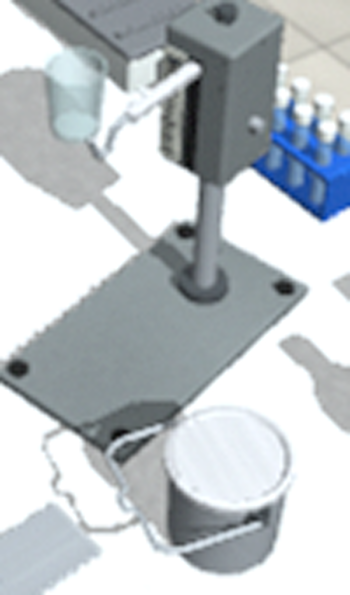

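Top crop: lid centre at (442,335), ears at (360,318) and (527,352), bar corners at (343,440) and (493,470), hook tip at (183,315), and the arm's near end at (172,235). In the side crop the hook tip is at about (107,157), the lid at (229,455) and the ear at (260,523).

```bash
python3 - <<'E'
from h import *
t=load('top0'); s=load('side0')
T=lambda u,v:(u/4.6+260,v/4.6+140); S=lambda u,v:(u/3.5+255,v/3.5+150)
lid=onz(t,*T(442,335),96); print('lid top',lid,'side',onz(s,*S(229,455),96), tri(t,T(442,335),s,S(229,455)))
e1=onz(t,*T(360,318),80);e2=onz(t,*T(527,352),80);print('ears',e1,e2,(e1+e2)/2,np.degrees(np.arctan2(*(e1-e2)[1::-1])), np.linalg.norm(e1-e2))
b1=onz(t,*T(343,440),80);b2=onz(t,*T(493,472),80);print('bar',b1,b2,(b1+b2)/2,np.degrees(np.arctan2(*(b1-b2)[1::-1])))
print('bar side',onz(s,*S(112,450),80),onz(s,*S(165,549),80))
ht=T(183,315); hs=S(107,157); print('tip',tri(t,ht,s,hs), onz(t,*ht,302))
a=onz(t,*T(172,235),298); b=onz(t,*T(130,90),298); print('arm',a,b,np.degrees(np.arctan2(*(b-a)[1::-1])))
f=[onz(t,*T(*p),14) for p in[(75,438),(283,385),(187,18)]]; print('foot',f,[np.degrees(np.arctan2(*(q-p)[1::-1])) for p,q in((f[1],f[2]),(f[1],f[0]))])
E
```

```text
lid top [ 540.42820119 -230.6614102    96.        ] side [ 539.6431935 -234.8046106   96.       ] (array([ 541.51046915, -231.83028691,   91.53003444]), np.float64(1.419413614595612))
ears [ 552.78794349 -178.21538854   80.        ] [ 531.48986459 -290.60212164   80.        ] [ 542.13890404 -234.40875509   80.        ] 79.26929492368076 114.38700075679694
bar [ 470.16701008 -166.87147376   80.        ] [ 450.42690948 -267.1552319    80.        ] [ 460.29695978 -217.01335283   80.        ] 78.86412875277395
bar side [ 473.41809265 -168.83837405   80.        ] [ 451.81890553 -269.75020626   80.        ]
tip (array([535.98199594, -54.02499777, 277.47555694]), np.float64(12.456946329240571)) [527.77564594 -49.92525752 302.        ]
arm [573.51887703 -43.37733484 298.        ] [656.57294396 -18.51183017 298.        ] 16.6671410488538
foot [array([471.62038859,  14.28236329,  14.        ]), array([ 511.60044675, -132.54127991,   14.        ]), array([777.29877231, -61.61077005,  14.        ])] [np.float64(14.947043557876942), np.float64(105.23232292086244)]
```

```bash
cat >> h.py <<'E'
def Rt(psi,al): return R.from_euler('z',psi,degrees=True)*R.from_euler('x',180,degrees=True)*R.from_euler('x',-al,degrees=True)
def rel(g,psi,al,L=159,cur=None):
    """shift/turn in present tool axes to bring the point L mm ahead of the TCP to g"""
    if cur is None:
        o=get_obs(); cur=(np.array(o['tool_pos']),R.from_euler('xyz',o['tcp_rot']))
    p,q=cur; T=Rt(psi,al); tp=np.array(g,float)-T.apply([0,0,L])
    print('shift m',np.round(q.inv().apply(tp-p)/1e3,4),'turn',np.round((q.inv()*T).as_rotvec(),3),'tcp',tp.round(1)); return tp,T
PX=np.array([np.cos(np.radians(-11)),np.sin(np.radians(-11)),0]); PY=np.array([-PX[1],PX[0],0])
PC=np.array([541.,-232.,0]); Z=np.array([0,0,1.])
def bar(th,y): th=np.radians(th); return PC+80*Z+85*(-np.cos(th)*PX+np.sin(th)*Z)+y*PY
E
python3 - <<'E'
from h import *
w=rel((430,60,404),115,0,0)
b=bar(0,-27); print(b)
T=Rt(79,40); d=T.apply([0,0,1])
w2=rel(b-60*d,79,40,170,w)
w3=rel(b,79,40,170,w2)
E
```

```text
shift m [-0.3759 -0.3075  0.0005] turn [-0.001  0.     0.749] tcp [430.  60. 404.]
[ 452.40984653 -242.28516935   80.        ]
shift m [-0.1965 -0.227   0.1478] turn [-0.675 -0.219  0.602] tcp [ 307.3 -214.1  256.2]
shift m [ 0.   -0.    0.06] turn [0. 0. 0.] tcp [ 345.1 -221.4  210.2]
```

```bash
python3 -m pendant '[[[-0.376,-0.307,0],[0,0,0.749],0.02],[[-0.376,-0.307,0],[0,0,0.749],0.02],[[-0.376,-0.307,0],[0,0,0.749],0.02],[[-0.376,-0.307,0],[0,0,0.749],0.02],[[-0.376,-0.307,0],[0,0,0.749],0.02],[[-0.376,-0.307,0],[0,0,0.749],0.02],[[-0.376,-0.307,0],[0,0,0.749],0.02],[[-0.376,-0.307,0],[0,0,0.749],0.02],[[-0.376,-0.307,0],[0,0,0.749],0.02],[[-0.376,-0.307,0],[0,0,0.749],0.02]]'
python3 - <<'E'
from h import *
T=Rt(79,40); d=T.apply([0,0,1]); w=rel(bar(0,-27)-60*d,79,40,170); 
E
```

```text
time: 0.93
tool_pos: [397.7, 118.8, 404.7]
tcp_rot: [3.142, -0.0, 2.007]
contact_force: [0.1, 1.0, 0.3]
grip_width: 29.6
shift m [-0.2636 -0.2226  0.1485] turn [-0.675 -0.219  0.602] tcp [ 307.3 -214.1  256.2]
```

```bash
python3 -m pendant '[[[-0.263,-0.223,0.148],[-0.675,-0.219,0.602],0.02],[[-0.263,-0.223,0.148],[-0.675,-0.219,0.602],0.02],[[-0.263,-0.223,0.148],[-0.675,-0.219,0.602],0.02],[[-0.263,-0.223,0.148],[-0.675,-0.219,0.602],0.02],[[-0.263,-0.223,0.148],[-0.675,-0.219,0.602],0.02],[[-0.263,-0.223,0.148],[-0.675,-0.219,0.602],0.02],[[-0.263,-0.223,0.148],[-0.675,-0.219,0.602],0.02],[[-0.263,-0.223,0.148],[-0.675,-0.219,0.602],0.02],[[-0.263,-0.223,0.148],[-0.675,-0.219,0.602],0.02],[[-0.263,-0.223,0.148],[-0.675,-0.219,0.602],0.02]]'
python3 - <<'E'
from h import *
T=Rt(79,40); d=T.apply([0,0,1]); w=rel(bar(0,-27)-60*d,79,40,170); print(get_obs()['joint_positions'])
E
```

```text
time: 1.77
tool_pos: [332.3, -128.1, 291.3]
tcp_rot: [2.496, -0.007, 1.447]
contact_force: [0.8, 0.5, -0.2]
grip_width: 20.1
shift m [-0.0887 -0.0321  0.0189] turn [-0.053 -0.048  0.049] tcp [ 307.3 -214.1  256.2]
[-0.72599228  0.11690866  2.33541111  1.21692155  0.37753223 -1.69174792]
```

```bash
python3 -m pendant '[[[-0.089,-0.032,0.019],[-0.053,-0.048,0.049],0.02],[[-0.089,-0.032,0.019],[-0.053,-0.048,0.049],0.02],[[-0.089,-0.032,0.019],[-0.053,-0.048,0.049],0.02],[[-0.089,-0.032,0.019],[-0.053,-0.048,0.049],0.02],[[-0.089,-0.032,0.019],[-0.053,-0.048,0.049],0.02]]'
python3 - <<'E'
from h import *
T=Rt(79,40); d=T.apply([0,0,1]); w=rel(bar(0,-27)-60*d,79,40,170); w=rel(bar(0,-27),79,40,170); print(get_obs()['joint_positions'])
c=snap('wrist','w1',k=1.4)
print(proj(c,[bar(0,y) for y in(-46,-27,0,27,46)])*1.4)
E
```

```text
time: 2.18
tool_pos: [307.2, -215.7, 255.7]
tcp_rot: [2.446, -0.002, 1.377]
contact_force: [-0.3, 0.5, 0.0]
grip_width: 20.0
shift m [ 0.0016  0.0001 -0.0006] turn [-0.003  0.    -0.003] tcp [ 307.3 -214.1  256.2]
shift m [0.0016 0.0003 0.0594] turn [-0.003  0.    -0.003] tcp [ 345.1 -221.4  210.2]
[-0.99746996  0.25847903  2.34029832  1.53516697  0.48055273 -2.20213333]
[[392.9002175  357.13639741]
 [392.82076692 318.20119103]
 [392.70168552 259.84468407]
 [392.57470111 197.61525899]
 [392.48016903 151.28928521]]
```

View pics/w1.png

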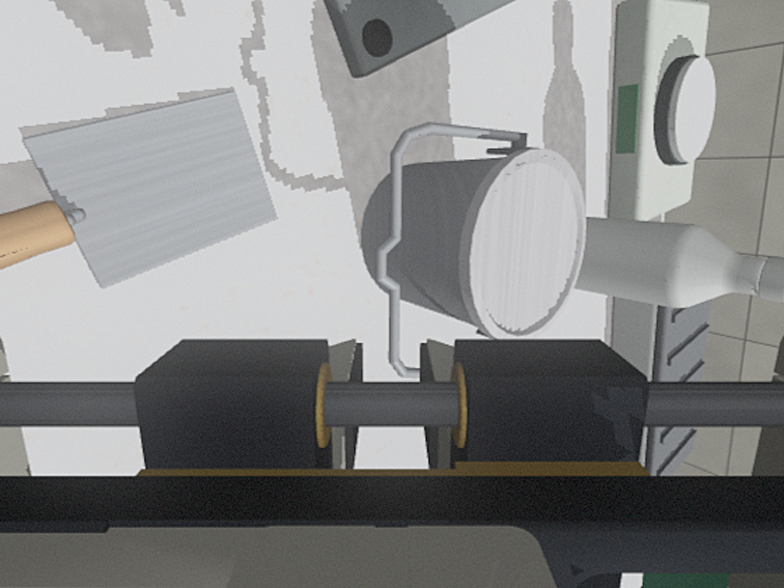

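The wrist view puts the bar at col ~396 and the crook at row 262, against predicted col 392.7 and row 260. So the model is good to about 2 mm. I'll advance now.

```bash
python3 -m pendant '[[[0.002,0.001,0.015],[0,0,0],0.02],[[0.002,0.0015,0.03],[0,0,0],0.02],[[0.002,0.0015,0.045],[0,0,0],0.02],[[0.002,0.0015,0.06],[0,0,0],0.02],[[0.002,0.0015,0.06],[0,0,0],0.02]]'
python3 - <<'E'
from h import *
c=snap('wrist','w2',(130,80,480,360),2)
print(get_obs()['joint_positions'])
o=get_obs();cur=(np.array(o['tool_pos']),R.from_euler('xyz',o['tcp_rot']))
n0=Rt(79,40).apply([0,1,0])
for th in (15,30,45,60,75,90):
    rel(bar(th,-27)+1.5*n0,79,40*(1-th/90),170 if th<90 else 165,cur)
E
```

```text
time: 2.65
tool_pos: [348.7, -217.6, 210.7]
tcp_rot: [2.445, -0.001, 1.386]
contact_force: [-1.2, 0.5, -0.5]
grip_width: 19.8
[-0.89338446  0.42281944  2.30019022  1.87757593  0.45386897 -2.49031148]
shift m [-0.0045  0.0352 -0.0145] turn [ 0.114 -0.005  0.004] tcp [ 364.7 -225.2  245. ]
shift m [-0.0047  0.0743 -0.0214] turn [ 0.231 -0.005  0.005] tcp [ 389.8 -230.1  275.4]
shift m [-0.0048  0.1149 -0.0206] turn [ 0.347 -0.005  0.005] tcp [ 420.9 -236.2  300.8]
shift m [-0.005   0.1553 -0.0119] turn [ 0.463 -0.004  0.005] tcp [ 456.8 -243.1  320. ]
shift m [-0.0053  0.1936  0.0046] turn [ 0.58  -0.004  0.006] tcp [ 496.  -250.8  331.9]
shift m [-0.0056  0.225   0.0321] turn [ 0.696 -0.004  0.006] tcp [ 537.  -258.7  331. ]
```

View pics/w2.png

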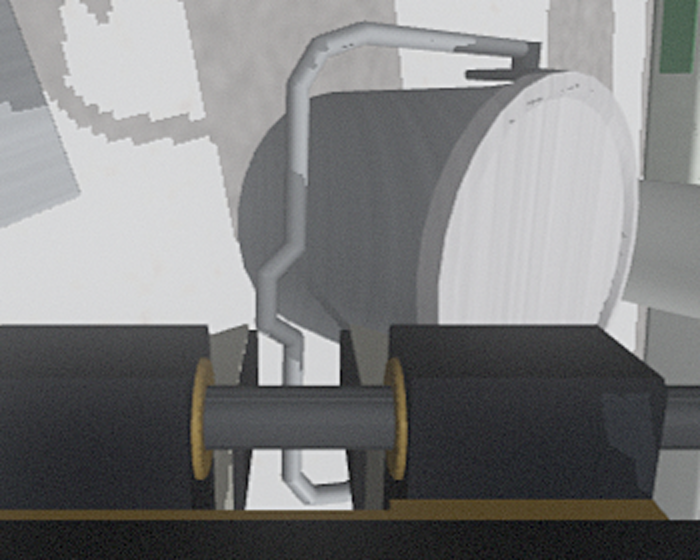

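```bash
python3 -m pendant '[[[0,0.009,-0.004],[0.029,0,0],0.02],[[0,0.017,-0.008],[0.057,0,0],0.02],[[0,0.026,-0.011],[0.085,0,0],0.02],[[0,0.035,-0.0145],[0.114,0,0],0.02],[[0,0.048,-0.017],[0.153,0,0],0.02],[[0,0.061,-0.0195],[0.192,0,0],0.02],[[0,0.074,-0.0215],[0.231,0,0],0.02],[[0,0.088,-0.0215],[0.27,0,0],0.02],[[0,0.101,-0.021],[0.308,0,0],0.02],[[0,0.115,-0.0205],[0.347,0,0],0.02]]'
python3 - <<'E'
from h import *
o=get_obs();cur=(np.array(o['tool_pos']),R.from_euler('xyz',o['tcp_rot'])); print(o['joint_positions'])
n0=Rt(79,40).apply([0,1,0])
for th in (45,60,75,90):
    rel(bar(th,-24)+1.5*n0,79,40*(1-th/90),170 if th<90 else 165,cur)
c=snap('wrist','w3',(130,80,480,360),2)
E
```

```text
time: 3.53
tool_pos: [420.6, -232.4, 302.8]
tcp_rot: [2.795, 0.004, 1.38]
contact_force: [0.3, -0.3, -0.3]
grip_width: 20.0
[-0.71408043  0.31578729  1.91519872  0.28924787  0.62542972 -0.73512762]
shift m [-0.0006  0.0003  0.0022] turn [-0.002  0.003  0.003] tcp [ 421.5 -233.2  300.8]
shift m [-0.0007  0.0412 -0.0034] turn [0.114 0.003 0.003] tcp [ 457.3 -240.2  320. ]
shift m [-0.0008  0.0828 -0.001 ] turn [0.231 0.003 0.002] tcp [ 496.6 -247.8  331.9]
shift m [-0.0009  0.1218  0.0141] turn [0.347 0.003 0.002] tcp [ 537.5 -255.8  331. ]
```

View pics/w3.png

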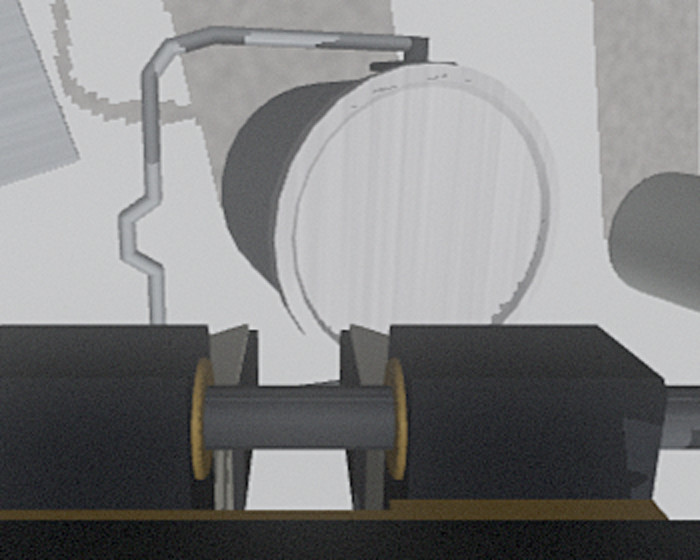

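The bar slipped off the fingertips: its lag in the 20 mm gap was greater than the 8 mm insertion, and the bail lies flat again (col ~150). I'll go back, insert deeper and narrow the gap before swinging.

```bash
python3 - <<'E'
from h import *
T=Rt(79,40); d,n=T.apply([0,0,1]),T.apply([0,1,0])
rel(bar(0,-25)+1.5*n-50*d,79,40,166)
E
```

```text
shift m [-0.0002 -0.1212  0.0185] turn [-0.348  0.006  0.004] tcp [ 317.6 -214.   246.4]
```

```bash
python3 -m pendant '[[[0,-0.04,-0.01],[-0.07,0,0],0.02],[[0,-0.08,0],[-0.15,0,0],0.02],[[0,-0.121,0.0185],[-0.348,0.006,0.004],0.02],[[0,-0.121,0.0185],[-0.348,0.006,0.004],0.02],[[0,-0.121,0.0185],[-0.348,0.006,0.004],0.02],[[0,-0.121,0.0185],[-0.348,0.006,0.004],0.02],[[0,-0.121,0.0185],[-0.348,0.006,0.004],0.02],[[0,-0.121,0.0185],[-0.348,0.006,0.004],0.02],[[0,-0.121,0.0185],[-0.348,0.006,0.004],0.02]]'
python3 - <<'E'
from h import *
T=Rt(79,40); n=T.apply([0,1,0])
rel(bar(0,-25)+1.5*n,79,40,166)
c=capture('wrist'); np.save('pics/w4.npy',c,allow_pickle=True)
im=c['color'].copy()
print(proj(c,[bar(0,y) for y in(-46,0,46)]))
g=cv2.cvtColor(im,cv2.COLOR_RGB2GRAY)
for v in (110,130,150,225,235): print(v,g[v,255:310].tolist())
E
```

```text
time: 4.33
tool_pos: [313.8, -211.7, 241.8]
tcp_rot: [2.445, -0.005, 1.379]
contact_force: [0.1, 1.0, -0.7]
grip_width: 20.0
shift m [-0.0018  0.0063  0.0492] turn [-0.001 -0.005 -0.003] tcp [ 349.2 -220.2  208.1]
[[287.57619025 273.28185122]
 [287.80517874 200.45837342]
 [288.06184157 118.83383618]]
110 [168, 168, 166, 170, 171, 171, 172, 172, 172, 171, 168, 167, 166, 164, 172, 173, 173, 176, 170, 167, 163, 164, 165, 167, 168, 171, 170, 171, 170, 167, 166, 164, 169, 170, 171, 173, 146, 102, 112, 122, 131, 145, 158, 172, 178, 176, 168, 157, 152, 163, 163, 161, 162, 159, 163]
130 [168, 167, 168, 167, 168, 170, 174, 168, 169, 169, 169, 170, 168, 171, 171, 167, 166, 162, 162, 166, 166, 167, 167, 165, 168, 168, 167, 171, 168, 161, 134, 110, 101, 121, 141, 159, 168, 178, 182, 163, 113, 93, 96, 98, 102, 96, 96, 97, 98, 94, 101, 95, 97, 97, 98]
150 [167, 168, 162, 166, 166, 167, 169, 166, 167, 164, 164, 163, 167, 145, 99, 105, 112, 104, 104, 108, 112, 103, 104, 110, 108, 105, 106, 105, 108, 102, 95, 95, 107, 130, 147, 166, 168, 179, 180, 149, 95, 101, 102, 105, 99, 99, 106, 98, 101, 99, 102, 98, 103, 98, 104]
225 [212, 214, 212, 213, 211, 211, 212, 211, 212, 211, 211, 210, 211, 213, 212, 212, 212, 210, 212, 213, 212, 212, 211, 212, 213, 212, 212, 213, 217, 198, 114, 113, 131, 153, 166, 178, 182, 165, 119, 106, 113, 110, 118, 119, 113, 116, 114, 114, 112, 113, 111, 106, 111, 109, 114]
235 [213, 214, 210, 212, 211, 213, 212, 211, 212, 214, 214, 212, 212, 213, 213, 211, 212, 211, 211, 212, 210, 212, 213, 210, 210, 212, 212, 214, 221, 193, 90, 115, 138, 156, 170, 175, 174, 182, 204, 215, 212, 212, 212, 211, 210, 211, 211, 210, 212, 209, 211, 208, 212, 211, 209]
```

```bash
python3 -m pendant '[[[-0.001,0.006,0.005],[0,0,0],0.02],[[-0.001,0.006,0.02],[0,0,0],0.02],[[-0.001,0.006,0.035],[0,0,0],0.02],[[-0.001,0.006,0.049],[0,0,0],0.02],[[-0.001,0.006,0.05],[0,0,0],0.02],[[-0.001,0.006,0.05],[0,0,0],0.009],[[-0.001,0.006,0.05],[0,0,0],0.009],[[-0.001,0.006,0.05],[0,0,0],0.009],[[-0.001,0.006,0.05],[0,0,0],0.009]]'
python3 - <<'E'
from h import *
c=snap('wrist','w5',(130,80,480,360),2)
o=get_obs();cur=(np.array(o['tool_pos']),R.from_euler('xyz',o['tcp_rot'])); print(o['grip_width'],o['contact_force'],o['moment'])
n0=Rt(79,40).apply([0,1,0])
for th in (0,15,30,45,60,75,90):
    rel(bar(th,-25)+1*n0,79,40*(1-th/90),166,cur)
E
```

```text
time: 5.13
tool_pos: [351.3, -220.6, 208.2]
tcp_rot: [2.443, -0.007, 1.381]
contact_force: [-1.0, 1.3, -0.9]
grip_width: 9.2
9.240584964982231 [-2.07228946 -0.26366416 -0.03078412] [0.02937907 0.67076163 0.00715767]
shift m [ 0.0001 -0.0022 -0.0014] turn [ 0.    -0.007 -0.003] tcp [ 348.8 -220.1  207.8]
shift m [ 0.0003  0.0334 -0.0152] turn [ 0.117 -0.007 -0.002] tcp [ 366.8 -223.6  241.3]
shift m [ 0.0004  0.0721 -0.0221] turn [ 0.233 -0.007 -0.002] tcp [ 391.6 -228.4  271.5]
shift m [ 0.0005  0.1123 -0.0214] turn [ 0.349 -0.007 -0.001] tcp [ 422.2 -234.4  296.7]
shift m [ 0.0005  0.1522 -0.0127] turn [ 0.466 -0.007 -0.001] tcp [ 457.7 -241.3  315.8]
shift m [0.0005 0.1901 0.0036] turn [ 0.582 -0.007 -0.001] tcp [ 496.5 -248.8  327.6]
shift m [0.0005 0.2243 0.0271] turn [ 0.698 -0.007 -0.   ] tcp [ 537.  -256.7  331.6]
```

View pics/w5.png

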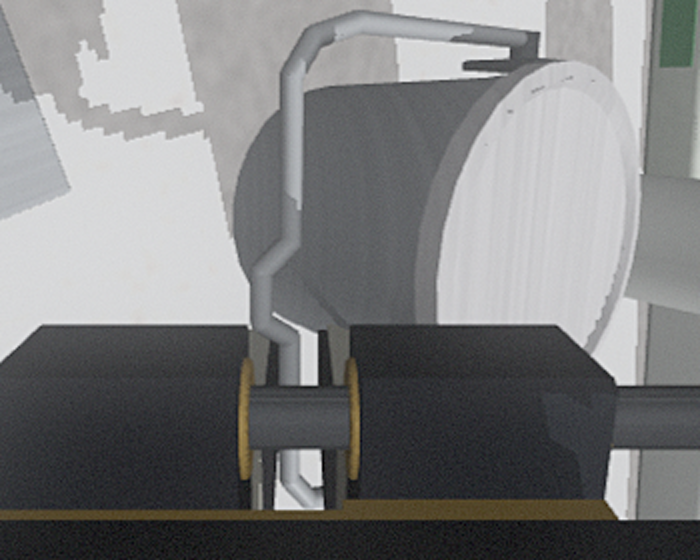

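```bash
python3 -m pendant '[[[0,0.009,-0.003],[0.029,0,0],0.009],[[0,0.018,-0.007],[0.058,0,0],0.009],[[0,0.027,-0.01],[0.087,0,0],0.009],[[0,0.035,-0.014],[0.117,0,0],0.009],[[0,0.048,-0.0165],[0.155,0,0],0.009],[[0,0.061,-0.019],[0.194,0,0],0.009],[[0,0.074,-0.021],[0.233,0,0],0.009],[[0,0.088,-0.021],[0.272,0,0],0.009],[[0,0.101,-0.0205],[0.31,0,0],0.009],[[0,0.114,-0.02],[0.349,0,0],0.009]]'
python3 - <<'E'
from h import *
o=get_obs();cur=(np.array(o['tool_pos']),R.from_euler('xyz',o['tcp_rot'])); print(o['joint_positions'],o['contact_force'])
for th in (45,60,75,90): rel(bar(th,-25),79,40*(1-th/90),166,cur)
c=snap('wrist','w6',(130,80,480,360),2); cv2.imwrite('pics/w6.png',np.hstack([cv2.imread('pics/w6.png')[:,:480],cv2.resize(snap('side','s6')['color'][150:320,255:355,::-1],None,fx=3.2,fy=560/170)]))
E
```

```text
time: 6.02
tool_pos: [424.4, -235.6, 297.4]
tcp_rot: [2.796, -0.005, 1.379]
contact_force: [0.6, 0.7, 0.1]
grip_width: 9.0
[-0.7158722   0.33296857  1.90775822  0.30267729  0.62270045 -0.74516701] [0.58446003 0.65827809 0.07543534]
shift m [ 0.0008 -0.0034  0.0001] turn [-0.003 -0.005 -0.002] tcp [ 421.5 -234.2  296.1]
shift m [ 0.0009  0.037  -0.0056] turn [ 0.113 -0.005 -0.001] tcp [ 456.9 -241.1  315.1]
shift m [ 0.001   0.0782 -0.0033] turn [ 0.229 -0.005 -0.001] tcp [ 495.7 -248.7  327. ]
shift m [0.001  0.1184 0.0069] turn [ 0.346 -0.005 -0.001] tcp [ 536.2 -256.5  331. ]
```

View pics/w6.png

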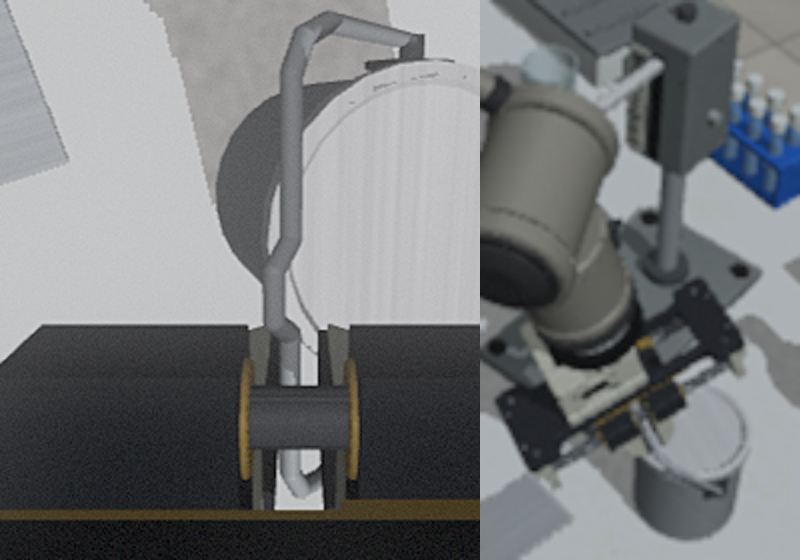

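Bail is caught and halfway up with the pail still standing. I'll continue to upright, then close the grip.

```bash
python3 -m pendant '[[[0,0.012,-0.002],[0.038,0,0],0.009],[[0,0.025,-0.004],[0.076,0,0],0.009],[[0,0.037,-0.0055],[0.113,0,0],0.009],[[0,0.051,-0.005],[0.152,-0.002,0],0.009],[[0,0.065,-0.004],[0.19,-0.003,0],0.009],[[0,0.078,-0.003],[0.229,-0.005,0],0.009],[[0,0.091,0],[0.268,-0.005,0],0.009],[[0,0.105,0.003],[0.307,-0.005,0],0.009],[[0,0.118,0.007],[0.346,-0.005,0],0.009],[[0,0.118,0.012],[0.346,-0.005,0],0.009]]'
python3 -m pendant '[[[0,0,0],[0,0,0],0.009],[[0,0,0],[0,0,0],0.0],[[0,0,0],[0,0,0],0.0],[[0,0,0],[0,0,0],0.0],[[0,0,0],[0,0,0],0.0]]'
python3 - <<'E'
from h import *
o=get_obs(); print(o['joint_positions'],o['moment']); rel(bar(90,-25),79,0,160)
E
```

```text
time: 6.95
tool_pos: [538.5, -257.5, 325.0]
tcp_rot: [3.137, -0.005, 1.383]
contact_force: [-0.1, 1.0, -0.4]
grip_width: 8.8
time: 7.37
tool_pos: [536.9, -257.2, 325.2]
tcp_rot: [3.139, -0.003, 1.38]
contact_force: [-0.0, -1.0, -3.2]
grip_width: 3.8
[-0.57632123  0.53820564  1.43746148  0.00411949  1.164442   -0.38757849] [-0.11000631  0.09775365 -0.03952272]
shift m [ 0.0005 -0.0007  0.0002] turn [ 0.003 -0.003  0.002] tcp [ 536.2 -256.5  325. ]
```

```bash
python3 -m pendant '[[[0,0,-0.002],[0,0,0],0],[[0,0,-0.004],[0,0,0],0],[[0,0,-0.006],[0,0,0],0],[[0,0,-0.008],[0,0,0],0],[[0,0,-0.010],[0,0,0],0],[[0,0,-0.013],[0,0,0],0],[[0,0,-0.016],[0,0,0],0],[[0,0,-0.020],[0,0,0],0],[[0,0,-0.020],[0,0,0],0],[[0,0,-0.020],[0,0,0],0]]'
python3 -m pendant '[[[0,0,-0.01],[0,0,0],0],[[0,0,-0.02],[0,0,0],0],[[0,0,-0.03],[0,0,0],0],[[0,0,-0.042],[0,0,0],0],[[0,0,-0.054],[0,0,0],0],[[0,0,-0.066],[0,0,0],0],[[0,0,-0.078],[0,0,0],0],[[0,0,-0.09],[0,0,0],0],[[0,0,-0.1],[0,0,0],0],[[0,0,-0.1],[0,0,0],0]]'
python3 - <<'E'
from h import *
o=get_obs(); print(o['contact_force'],o['moment'])
c=snap('wrist','w7',(130,80,480,360),1.37); s=snap('side','s7',(200,60,420,320),1)
cv2.imwrite('pics/w7.png',np.hstack([cv2.imread('pics/w7.png'),cv2.resize(cv2.imread('pics/s7.png'),None,fx=1.47,fy=1.475)])[:384])
E
```

```text
time: 8.2
tool_pos: [537.5, -257.3, 345.8]
tcp_rot: [3.138, -0.002, 1.38]
contact_force: [0.2, -0.2, -3.0]
grip_width: 3.6
time: 9.03
tool_pos: [537.2, -257.5, 448.8]
tcp_rot: [3.133, -0.0, 1.381]
contact_force: [0.8, -0.3, -1.9]
grip_width: 3.5
[ 0.84308731 -0.3449937  -1.89362508] [-0.12898484  0.05331107 -0.04097065]
```

View pics/w7.png

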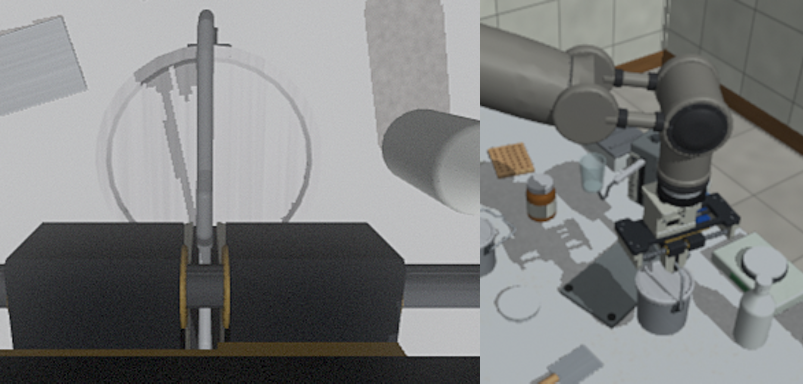

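The pail is lifted and hangs free (about 2–3 N), with the bar held between the pads. Lid centre is at about (204,157) in the left crop and the far bar end at (206,15). I'll check the tilt against a level hang and work out the hook approach.

```bash
python3 - <<'E'
from h import *
c=load('w7'); o=get_obs(); p=np.array(o['tool_pos']); q=R.from_euler('xyz',o['tcp_rot'])
py=q.apply([1,0,0]); g=p+q.apply([0,0,160]); mid=g+25*py
f=lambda P:(proj(c,P)-[130,80])*1.37
for tilt in(-12,-6,0,6,12):
    rr=R.from_rotvec(np.radians(tilt)*q.apply([0,1,0])); A=lambda y,z:g+rr.apply((y+25)*py+np.array([0,0,z]))
    print(tilt,f([A(-5.5,8),A(5.5,8),A(46,0),A(58,-85),A(0,-69),A(52,-69)]).round(0).tolist())
print('lid radius px expect', )
s=np.array([544.5,-45.5,282]); sx=np.array([np.cos(np.radians(15)),np.sin(np.radians(15)),0]); sy=np.array([-sx[1],sx[0],0])
pre=s-70*sx+[0,0,40]
w=rel(pre-25*sy-[0,0,8],105,0,160)
# lid-circle detection
g8=cv2.cvtColor(c['color'],cv2.COLOR_RGB2GRAY)
print(np.round(cv2.HoughCircles(cv2.medianBlur(g8,5),cv2.HOUGH_GRADIENT,1,500,param1=60,param2=20,minRadius=60,maxRadius=110),1)if True else 0)
E
```

```text
-12 [[201.0, 210.0], [201.0, 174.0], [201.0, 48.0], [201.0, 64.0], [201.0, 180.0], [201.0, 70.0]]
-6 [[201.0, 213.0], [201.0, 178.0], [201.0, 43.0], [201.0, 42.0], [201.0, 166.0], [201.0, 51.0]]
0 [[201.0, 218.0], [201.0, 183.0], [201.0, 41.0], [201.0, 21.0], [201.0, 151.0], [201.0, 32.0]]
6 [[201.0, 223.0], [201.0, 189.0], [201.0, 42.0], [200.0, -1.0], [201.0, 137.0], [201.0, 14.0]]
12 [[201.0, 229.0], [201.0, 196.0], [201.0, 46.0], [200.0, -23.0], [201.0, 123.0], [200.0, -4.0]]
lid radius px expect
shift m [ 0.1565 -0.0847 -0.0282] turn [ 0.004 -0.001 -0.452] tcp [483.4 -87.8 474. ]
[[[281.5 194.5  70.2]]]
```

```bash
python3 - <<'E'
from h import *
c=load('w7'); g=cv2.cvtColor(c['color'],cv2.COLOR_RGB2GRAY)
print(c['mtx'][0,0],'cam',ray(c,280,210))
for v in range(84,262,4):
    print(v,' '.join(map(str,g[v,268:294:1])))
print('row195',g[195,195:235].tolist(),g[195,340:370].tolist())
E
```

```text
342.02293511818255 cam (array([ 550.02162499, -192.15682791,  428.2245826 ]), array([-0.03631906, -0.24524385, -0.96878087]))
84 190 189 192 190 189 191 192 189 189 190 192 193 188 191 188 190 189 188 191 188 190 192 188 190 188 192
88 190 191 188 187 190 192 192 194 172 114 90 97 94 99 92 96 153 194 195 192 189 192 190 191 191 192
92 188 190 190 189 192 198 172 95 91 95 99 103 101 103 102 94 93 96 159 196 192 191 189 190 192 191
96 190 190 192 192 193 186 142 94 111 122 122 120 123 121 120 113 105 97 161 199 191 191 191 191 191 190
100 190 192 190 191 195 176 105 106 115 120 123 122 127 121 119 115 108 93 89 92 119 175 195 192 191 192
104 190 193 191 193 196 174 104 104 114 116 119 124 128 122 118 119 109 103 92 71 130 184 196 190 192 192
108 192 191 191 190 198 174 100 112 117 122 125 121 121 118 119 114 111 98 81 74 128 185 193 193 193 191
112 107 84 89 87 91 89 97 115 111 121 122 125 120 123 119 118 106 100 107 106 100 101 90 87 84 80
116 151 152 150 153 156 135 99 111 123 120 126 128 126 124 119 114 100 111 167 193 185 183 185 186 185 185
120 152 150 153 157 145 114 106 109 118 
[... 3371 characters left out ...]
 52 55 84 107 107 116 115 119 120 118 113 109 110 91 65 49 56 81 96 92 95 87 93
252 94 90 77 46 51 71 87 99 110 116 117 117 114 108 104 99 75 63 55 47 66 87 89 89 89 88
256 92 87 66 42 48 61 70 78 77 84 81 78 85 78 75 82 76 61 47 46 63 75 88 92 89 85
260 92 84 52 45 46 49 88 117 112 117 109 111 111 119 106 102 84 47 44 48 54 75 86 86 71 66
row195 [191, 190, 192, 192, 189, 183, 182, 184, 185, 182, 183, 179, 173, 155, 157, 156, 178, 192, 192, 193, 191, 192, 186, 186, 184, 186, 188, 186, 188, 187, 188, 190, 189, 188, 192, 187, 190, 189, 188, 187] [185, 188, 189, 188, 187, 189, 189, 188, 192, 192, 191, 190, 192, 176, 141, 143, 139, 166, 193, 190, 188, 188, 187, 189, 189, 192, 192, 192, 193, 192]
```

The pail hangs level (tilt under about 2°). The crook sits about 23 mm from the grip centre, and the bar is at the expected depth. I'll move to the pre-hook pose gently.

```bash
python3 -m pendant '[[[0.003,-0.002,-0.01],[0,0,-0.02],0],[[0.01,-0.006,-0.02],[0,0,-0.04],0],[[0.02,-0.012,-0.028],[0,0,-0.07],0],[[0.032,-0.018,-0.028],[0,0,-0.1],0],[[0.045,-0.025,-0.028],[0,0,-0.14],0],[[0.058,-0.032,-0.028],[0,0,-0.18],0],[[0.071,-0.038,-0.028],[0,0,-0.22],0],[[0.084,-0.045,-0.028],[0,0,-0.26],0],[[0.097,-0.052,-0.028],[0,0,-0.3],0],[[0.105,-0.056,-0.028],[0,0,-0.33],0]]'
python3 - <<'E'
from h import *
s=np.array([544.5,-45.5,282]); sx=np.array([np.cos(np.radians(15)),np.sin(np.radians(15)),0]); sy=np.array([-sx[1],sx[0],0])
rel(s-70*sx+[0,0,40]-23*sy-[0,0,8],105,0,160)
E
```

```text
time: 9.97
tool_pos: [501.1, -141.8, 473.9]
tcp_rot: [3.138, -0.002, 1.715]
contact_force: [-0.8, 0.2, -2.2]
grip_width: 3.8
shift m [ 0.058  -0.0101 -0.0001] turn [ 0.004 -0.001 -0.117] tcp [482.8 -85.8 474. ]
```

```bash
python3 -m pendant '[[[0.008,-0.002,0],[0,0,-0.03],0],[[0.018,-0.004,0],[0,0,-0.05],0],[[0.028,-0.006,0],[0,0,-0.07],0],[[0.038,-0.008,0],[0,0,-0.09],0],[[0.048,-0.009,0],[0,0,-0.11],0],[[0.055,-0.01,0],[0.002,0,-0.117],0],[[0.058,-0.01,0],[0.002,0,-0.117],0],[[0.058,-0.01,0],[0.002,0,-0.117],0],[[0.058,-0.01,0],[0.002,0,-0.117],0]]'
python3 - <<'E'
from h import *
s=np.array([544.5,-45.5,282]); sx=np.array([np.cos(np.radians(15)),np.sin(np.radians(15)),0]); sy=np.array([-sx[1],sx[0],0])
o=get_obs(); print(o['tool_pos'],o['contact_force'])
c=snap('wrist','w8'); k=np.array([proj(c,[s])[0],proj(c,[s-16*sx+[0,0,20]])[0],proj(c,[s+60*sx+[0,0,19]])[0]]); print(k)
q=R.from_euler('xyz',o['tcp_rot']); cr=o['tool_pos']+q.apply([23,0,152]); print('crook',cr,proj(c,[cr]))
u0,v0=max(0,int(k[:2,0].min())-80),max(0,int(k[:2,1].min())-70); print(u0,v0)
im=c['color'][v0:v0+140,u0:u0+190,::-1]
cv2.imwrite('pics/w8.png',cv2.resize(im,None,fx=4,fy=4,interpolation=cv2.INTER_CUBIC))
E
```

```text
time: 10.72
tool_pos: [484.0, -87.8, 473.6]
tcp_rot: [3.14, -0.0, 1.828]
contact_force: [0.0, 0.3, -3.0]
grip_width: 3.7
[483.98332274 -87.77652732 473.57141789] [ 0.03500464  0.28020544 -3.01861346]
[[413.37248379 204.96087129]
 [395.1438156  215.34933984]
 [559.22939318 213.85056031]]
crook [478.42917005 -65.38086639 321.58264935] [[279.69683902 233.8493768 ]]
315 134
```

View pics/w8.png

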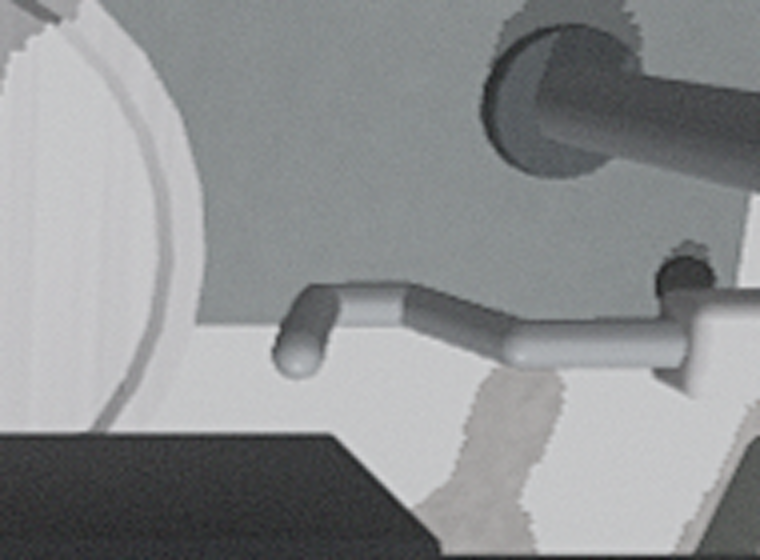

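The wrist view shows the hook clearly: tip ball at (298,357), floor from (320,295) to (405,302). In full pixels that is tip (389.5,223) and floor middle (405.6,208.6).

```bash
python3 - <<'E'
from h import *
c=load('w8'); F=lambda u,v:(315+u/4,134+v/4)
tip=onz(c,*F(298,355),299); fa=onz(c,*F(322,300),276.5); fb=onz(c,*F(405,303),276.5); sh=onz(c,*F(515,344),297); se=onz(c,*F(680,344),297)
print(tip,fa,fb,sh,se)
sx=np.array([np.cos(np.radians(15)),np.sin(np.radians(15)),0]); sy=np.array([-sx[1],sx[0],0])
r=lambda P:(round(float(P@sx),1),round(float(P@sy),1))
for n,P in dict(tip=tip,fa=fa,fb=fb,sh=sh,se=se,seat0=np.array([544.5,-45.5,0])).items(): print(n,r(P))
print('fl mid',r((fa+fb)/2), 'axis',np.degrees(np.arctan2(*(se-sh)[1::-1])))
# crook wire as seen
g=cv2.cvtColor(c['color'],cv2.COLOR_RGB2GRAY)
for v in range(196,256,3): print(v,g[v,274:288].tolist())
E
```

```text
[528.92533114 -54.24119565 299.        ] [538.55003969 -50.7092546  276.5       ] [549.39924467 -48.29579064 276.5       ] [554.22754915 -46.82508574 297.        ] [573.20972181 -41.8580809  297.        ]
tip (496.9, -189.3)
fa (507.1, -188.4)
fb (518.2, -188.8)
sh (523.2, -188.7)
se (542.8, -188.8)
seat0 (514.2, -184.9)
fl mid (512.6, -188.6) axis 14.663634671379922
196 [93, 117, 126, 130, 137, 137, 138, 129, 129, 120, 105, 163, 205, 194]
199 [96, 114, 123, 132, 136, 128, 135, 133, 127, 120, 102, 165, 205, 197]
202 [96, 118, 125, 128, 135, 137, 140, 134, 130, 122, 104, 164, 203, 195]
205 [92, 107, 114, 113, 117, 118, 120, 121, 113, 112, 99, 162, 206, 198]
208 [90, 108, 115, 118, 122, 119, 121, 121, 113, 110, 89, 165, 208, 197]
211 [93, 110, 116, 115, 117, 122, 120, 118, 116, 109, 109, 171, 204, 197]
214 [93, 107, 117, 117, 117, 121, 116, 117, 114, 110, 104, 169, 202, 197]
217 [97, 113, 112, 116, 118, 120, 118, 118, 114, 106, 102, 167, 204, 197]
220 [100, 113, 121, 128, 126, 125, 126, 124, 113, 106, 101, 168, 203, 197]
223 [110, 119, 126, 131, 137, 141, 134, 129, 125, 118, 109, 166, 206, 197]
226 [111, 124, 127, 129, 131, 131, 131, 129, 120, 113, 109, 170, 205, 196]
229 [108, 123, 124, 130, 130, 131, 129, 126, 122, 112, 106, 168, 203, 195]
232 [110, 117, 124, 128, 131, 128, 133, 129, 121, 112, 105, 166, 203, 198]
235 [108, 116, 125, 125, 129, 132, 131, 124, 122, 110, 103, 168, 203, 196]
238 [107, 118, 122, 128, 130, 129, 126, 126, 120, 105, 123, 177, 202, 196]
241 [103, 113, 124, 124, 127, 128, 128, 122, 120, 104, 123, 179, 202, 200]
244 [109, 112, 123, 123, 123, 127, 130, 126, 117, 107, 116, 172, 208, 175]
247 [107, 119, 119, 125, 127, 126, 124, 119, 119, 117, 89, 57, 56, 60]
250 [110, 115, 123, 125, 125, 126, 124, 122, 117, 114, 91, 56, 56, 51]
253 [87, 96, 104, 111, 115, 113, 117, 110, 97, 89, 76, 66, 56, 48]
```

```bash
python3 -m pendant '[[[0,0.004,0],[0,0,0],0],[[-0.001,0.012,0],[0,0,0],0],[[-0.001,0.021,0],[0,0,0],0],[[-0.0015,0.03,0],[0,0,0],0],[[-0.0015,0.039,0],[0,0,0],0],[[-0.0015,0.048,0],[0,0,0],0],[[-0.0015,0.056,0],[0,0,0],0],[[-0.0015,0.062,0],[0,0,0],0],[[-0.0015,0.066,0],[0,0,0],0],[[-0.0015,0.067,0],[0,0,0],0]]'
python3 -m pendant '[[[0,0,0],[0,0,0],0],[[0,0,0],[0,0,0],0],[[0,0,0],[0,0,0],0],[[0,0,0],[0,0,0],0]]'
python3 - <<'E'
from h import *
o=get_obs(); q=R.from_euler('xyz',o['tcp_rot']); cr=o['tool_pos']+q.apply([23,0,152]); a=np.radians(15)
print(o['contact_force'],'crook',cr,cr[0]*np.cos(a)+cr[1]*np.sin(a),-cr[0]*np.sin(a)+cr[1]*np.cos(a))
c=capture('wrist'); np.save('pics/w9.npy',c,allow_pickle=True)
g=cv2.cvtColor(c['color'],cv2.COLOR_RGB2GRAY)
for v in range(200,254,4): print(v,g[v,252:308:2].tolist())
s=np.array([513*np.cos(a)+188.5*np.sin(a),513*np.sin(a)-188.5*np.cos(a),282]); sx=np.array([np.cos(a),np.sin(a),0])
print(s,proj(c,[s-16*sx+[0,0,17],s-[0,0,5.5],cr]))
E
```

```text
time: 11.6
tool_pos: [549.7, -72.0, 473.4]
tcp_rot: [3.14, -0.001, 1.828]
contact_force: [-0.5, 0.5, -3.2]
grip_width: 3.9
time: 11.93
tool_pos: [548.8, -72.3, 473.8]
tcp_rot: [3.14, -0.001, 1.827]
contact_force: [-0.6, -0.9, -3.2]
grip_width: 3.5
[-0.59625805 -0.90131938 -3.23245634] crook [543.2014492  -49.86429541 321.83040834] 511.7864793389171 -188.75609112273742
200 [197, 196, 204, 202, 199, 200, 202, 206, 201, 204, 212, 115, 131, 138, 139, 135, 109, 212, 208, 208, 207, 206, 201, 203, 154, 160, 159, 206]
204 [196, 198, 202, 206, 204, 178, 122, 98, 108, 105, 126, 108, 122, 123, 127, 122, 115, 132, 131, 102, 101, 103, 98, 163, 161, 161, 184, 202]
208 [202, 178, 83, 100, 107, 105, 107, 108, 115, 113, 117, 99, 119, 123, 125, 117, 107, 148, 122, 101, 101, 102, 97, 104, 97, 88, 175, 206]
212 [104, 109, 105, 112, 108, 110, 111, 112, 107, 98, 109, 103, 119, 123, 124, 118, 106, 118, 117, 107, 92, 103, 105, 105, 99, 102, 117, 119]
216 [108, 104, 107, 109, 103, 102, 141, 200, 200, 200, 189, 100, 115, 123, 127, 114, 106, 208, 204, 202, 207, 191, 90, 96, 106, 123, 133, 143]
220 [113, 96, 11
[... 656 characters left out ...]
, 206, 148, 156, 156, 151, 181, 201, 202, 202, 199]
240 [200, 201, 205, 208, 205, 203, 206, 205, 202, 203, 184, 111, 125, 130, 131, 121, 119, 207, 191, 153, 158, 155, 151, 208, 205, 205, 205, 202]
244 [60, 65, 64, 58, 60, 61, 73, 98, 98, 124, 181, 108, 124, 134, 129, 120, 118, 213, 103, 100, 99, 86, 58, 62, 59, 61, 55, 60]
248 [65, 65, 62, 57, 58, 61, 80, 100, 100, 90, 62, 114, 128, 131, 128, 124, 90, 52, 84, 97, 99, 87, 58, 61, 63, 64, 61, 58]
252 [60, 57, 65, 61, 59, 54, 84, 99, 101, 82, 53, 103, 120, 126, 123, 120, 83, 61, 74, 95, 92, 87, 54, 56, 53, 60, 61, 58]
[544.30733889 -49.30284812 282.        ] [[247.92130193 218.15325436]
 [281.62227219 206.54013888]
 [279.67461543 233.82613793]]
```

```bash
python3 -m pendant '[[[-0.001,0,0.003],[0,0,0],0],[[-0.001,0,0.006],[0,0,0],0],[[-0.001,0,0.009],[0,0,0],0],[[-0.001,0,0.012],[0,0,0],0],[[-0.001,0,0.015],[0,0,0],0],[[-0.001,0,0.018],[0,0,0],0],[[-0.001,0,0.021],[0,0,0],0],[[-0.001,0,0.024],[0,0,0],0],[[-0.001,0,0.027],[0,0,0],0],[[-0.001,0,0.03],[0,0,0],0]]'
python3 -m pendant '[[[0,0,0.001],[0,0,0],0],[[0,0,0.002],[0,0,0],0],[[0,0,0.003],[0,0,0],0],[[0,0,0.004],[0,0,0],0],[[0,0,0.005],[0,0,0],0],[[0,0,0.006],[0,0,0],0],[[0,0,0.006],[0,0,0],0],[[0,0,0.006],[0,0,0],0]]'
python3 -c "
from h import *
o=get_obs();print(o['contact_force'],o['moment'])
c=snap('wrist','w10')
s=snap('side','s10')"
python3 -m pendant '[[[0,0,0.001],[0,0,0],0],[[0,0,0.002],[0,0,0],0],[[0,0,0.003],[0,0,0],0],[[0,0,0.004],[0,0,0],0],[[0,0,0.005],[0,0,0],0],[[0,0,0.006],[0,0,0],0],[[0,0,0.007],[0,0,0],0],[[0,0,0.008],[0,0,0],0],[[0,0,0.008],[0,0,0],0],[[0,0,0.008],[0,0,0],0]]'
```

```text
time: 12.82
tool_pos: [549.4, -73.2, 443.3]
tcp_rot: [3.14, -0.001, 1.827]
contact_force: [-0.7, 0.3, -3.2]
grip_width: 3.5
time: 13.48
tool_pos: [549.4, -73.2, 437.6]
tcp_rot: [3.14, -0.001, 1.827]
contact_force: [0.5, -0.4, -3.0]
grip_width: 3.5
[ 0.49071999 -0.36496496 -2.95968127] [-0.13347601  0.07329987  0.02382298]
time: 14.42
tool_pos: [549.4, -73.1, 429.6]
tcp_rot: [3.14, -0.001, 1.828]
contact_force: [-0.1, 0.9, -2.5]
grip_width: 3.6
```

```bash
for i in 1 2; do python3 -m pendant '[[[0,0,0.001],[0,0,0],0],[[0,0,0.002],[0,0,0],0],[[0,0,0.003],[0,0,0],0],[[0,0,0.004],[0,0,0],0],[[0,0,0.005],[0,0,0],0],[[0,0,0.005],[0,0,0],0],[[0,0,0.005],[0,0,0],0]]'; python3 -c "
from h import *
o=get_obs();print(o['contact_force'],o['moment'])"; done
python3 - <<'E'
from h import *
c=capture('wrist'); np.save('pics/w11.npy',c,allow_pickle=True); s=capture('side'); np.save('pics/s11.npy',s,allow_pickle=True)
g=cv2.cvtColor(c['color'],cv2.COLOR_RGB2GRAY)
for v in range(192,248,4): print(v,g[v,244:316:2].tolist())
E
```

```text
time: 15.0
tool_pos: [549.4, -73.1, 424.6]
tcp_rot: [3.14, -0.001, 1.827]
contact_force: [-0.5, 0.4, -1.6]
grip_width: 3.7
[-0.48832339  0.44860695 -1.62776871] [-0.11657443  0.05175157  0.03065545]
time: 15.58
tool_pos: [549.4, -73.1, 419.6]
tcp_rot: [3.14, -0.001, 1.828]
contact_force: [-0.5, 0.4, -0.9]
grip_width: 3.6
[-0.52772426  0.39796512 -0.92225881] [-0.10616415  0.10943356 -0.09040663]
192 [204, 204, 206, 198, 200, 199, 206, 203, 202, 204, 205, 204, 198, 203, 211, 103, 131, 138, 142, 136, 106, 213, 205, 205, 204, 204, 204, 203, 184, 162, 161, 159, 151, 206, 202, 202]
196 [202, 203, 204, 199, 200, 199, 205, 206, 199, 203, 206, 204, 199, 202, 210, 103, 134, 139, 138, 133, 106, 211, 205, 203, 203, 202, 202, 187, 159, 160, 162, 157, 185, 202, 203, 200]
200 [201, 201, 203, 198, 201, 201, 205, 205, 200, 204, 205, 205, 198, 201, 211, 106, 131, 138, 139, 136, 107, 212, 205, 203, 204, 203, 206, 148, 162, 163, 163, 154, 208, 201, 202, 201]
204 [201, 203, 204, 200, 201, 202, 206, 204, 201, 203, 204, 205, 196, 202, 211, 101, 124, 128, 134, 130, 107, 215, 206, 203, 204, 203, 189, 157, 1
[... 1116 characters left out ...]
3, 201, 201, 201]
232 [179, 70, 92, 100, 103, 100, 109, 102, 102, 108, 105, 104, 104, 119, 118, 113, 126, 133, 134, 126, 110, 132, 131, 102, 93, 100, 95, 96, 99, 101, 96, 96, 92, 74, 169, 206]
236 [98, 98, 103, 99, 99, 100, 106, 107, 106, 105, 93, 124, 190, 213, 197, 106, 130, 134, 133, 126, 128, 223, 215, 212, 151, 91, 91, 93, 93, 94, 96, 96, 94, 92, 94, 87]
240 [102, 105, 101, 103, 104, 101, 109, 96, 127, 195, 208, 205, 201, 205, 188, 108, 126, 131, 131, 120, 120, 210, 206, 184, 157, 160, 191, 103, 88, 92, 93, 94, 103, 118, 125, 127]
244 [63, 65, 65, 64, 62, 55, 64, 57, 57, 63, 76, 93, 99, 124, 187, 110, 129, 132, 131, 118, 117, 212, 130, 95, 96, 82, 58, 58, 55, 64, 62, 57, 62, 52, 64, 53]
```

```bash
for i in 1 2; do python3 -m pendant '[[[0,0,0.001],[0,0,0],0],[[0,0,0.002],[0,0,0],0],[[0,0,0.002],[0,0,0],0],[[0,0,0.002],[0,0,0],0]]' >/dev/null; for j in 1 2 3 4 5; do python3 -m pendant '[[[0,0,0],[0,0,0],0]]' | grep -E "contact|tool"; done; done
```

```text
tool_pos: [549.4, -73.1, 417.7]
contact_force: [-0.2, 0.5, 0.3]
tool_pos: [549.4, -73.1, 417.7]
contact_force: [-0.6, -0.3, -1.2]
tool_pos: [549.4, -73.1, 417.7]
contact_force: [0.5, 0.6, -1.0]
tool_pos: [549.4, -73.1, 417.7]
contact_force: [0.3, 0.8, -0.5]
tool_pos: [549.4, -73.1, 417.6]
contact_force: [-0.6, 0.4, -0.8]
tool_pos: [549.4, -73.1, 415.6]
contact_force: [-0.5, 0.7, -1.4]
tool_pos: [549.4, -73.1, 415.7]
contact_force: [-0.1, 0.8, -1.2]
tool_pos: [549.4, -73.1, 415.7]
contact_force: [-0.1, -0.4, -0.8]
tool_pos: [549.4, -73.1, 415.6]
contact_force: [0.6, -0.5, 0.7]
tool_pos: [549.4, -73.1, 415.7]
contact_force: [-0.3, 0.6, -0.1]
```

```bash
python3 -m pendant '[[[0,0,0.001],[0,0,0],0],[[0,0,0.002],[0,0,0],0],[[0,0,0.002],[0,0,0],0],[[0,0,0.002],[0,0,0],0]]' >/dev/null; for j in 1 2 3 4 5 6 7 8 9 10; do python3 -m pendant '[[[0,0,0],[0,0,0],0]]' | grep -E "contact"; done
```

```text
contact_force: [0.1, 0.8, 0.3]
contact_force: [-0.4, 0.9, 0.5]
contact_force: [-0.3, -0.2, -0.1]
contact_force: [-0.6, 0.6, -0.0]
contact_force: [-0.6, 0.0, 0.3]
contact_force: [-1.0, 0.3, 0.1]
contact_force: [-0.1, 0.4, -0.0]
contact_force: [-0.0, 0.3, -0.5]
contact_force: [-0.3, 0.7, -0.3]
contact_force: [-1.3, -0.0, 0.3]
```

```bash
python3 -m pendant '[[[0,0,0],[0,0,0],0.0045],[[0,0,0],[0,0,0],0.005],[[0,0,0],[0,0,0],0.0055],[[0,0,0],[0,0,0],0.006],[[0,0,0],[0,0,0],0.007],[[0,0,0],[0,0,0],0.008],[[0,0,0],[0,0,0],0.01],[[0,0,0],[0,0,0],0.012],[[0,0,0],[0,0,0],0.015],[[0,0,0],[0,0,0],0.018]]'
python3 -m pendant '[[[0,0,0],[0,0,0],0.021],[[0,0,0],[0,0,0],0.024],[[0,0,0],[0,0,0],0.027],[[0,0,0],[0,0,0],0.03],[[0,0,0],[0,0,0],0.03],[[0,0,0],[0,0,0],0.03],[[0,0,0],[0,0,0],0.03],[[0,0,0],[0,0,0],0.03]]'
python3 - <<'E'
from h import *
c=capture('wrist'); np.save('pics/w12.npy',c,allow_pickle=True)
g=cv2.cvtColor(c['color'],cv2.COLOR_RGB2GRAY)
for v in list(range(100,216,16))+list(range(216,248,4)): print(v,g[v,254:306:2].tolist())
E
```

```text
time: 19.18
tool_pos: [549.4, -73.1, 413.6]
tcp_rot: [3.14, -0.001, 1.827]
contact_force: [-0.6, 0.3, -0.3]
grip_width: 16.7
time: 19.85
tool_pos: [549.4, -73.1, 413.6]
tcp_rot: [3.14, -0.001, 1.828]
contact_force: [0.1, 0.1, 0.1]
grip_width: 30.0
100 [153, 150, 152, 154, 139, 121, 122, 119, 118, 114, 122, 131, 131, 136, 128, 103, 108, 121, 116, 116, 120, 116, 120, 115, 119, 116]
116 [205, 191, 171, 165, 167, 173, 167, 171, 172, 124, 119, 137, 141, 137, 130, 122, 171, 203, 203, 199, 199, 200, 202, 202, 200, 201]
132 [208, 170, 179, 167, 161, 159, 163, 162, 163, 150, 121, 133, 143, 145, 131, 132, 214, 207, 209, 206, 207, 204, 209, 209, 208, 208]
148 [203, 205, 207, 209, 205, 206, 158, 164, 163, 148, 123, 133, 140, 141, 131, 131, 215, 207, 209, 205, 206, 204, 207, 207, 207, 208]
164 [206, 203, 208, 210, 207, 201, 206, 207, 206, 192, 119, 137, 142, 142, 133, 135, 214, 207, 209, 207, 207, 204, 205, 207, 208, 191]
180 [206, 204, 205, 209, 206, 203, 205, 205, 205, 190, 123, 136, 141, 146, 134, 135, 213, 207, 206, 206, 205, 205, 206, 188, 163, 164]
196 [208, 201, 204, 204, 207, 201, 202, 20
[... 596 characters left out ...]
 110, 102, 103, 90, 112, 208, 206]
228 [83, 103, 102, 107, 106, 108, 109, 108, 131, 133, 118, 134, 137, 140, 128, 114, 168, 170, 139, 102, 103, 100, 102, 102, 99, 84]
232 [111, 109, 112, 107, 106, 108, 113, 111, 120, 142, 109, 133, 137, 137, 132, 108, 172, 196, 152, 118, 100, 99, 99, 103, 100, 100]
236 [108, 111, 112, 112, 109, 103, 96, 190, 198, 188, 141, 131, 136, 138, 124, 119, 209, 152, 154, 153, 118, 98, 105, 103, 100, 103]
240 [108, 103, 101, 113, 200, 210, 203, 207, 205, 190, 153, 175, 182, 175, 160, 121, 197, 156, 158, 186, 206, 200, 92, 98, 108, 105]
244 [124, 196, 209, 206, 206, 206, 204, 205, 207, 190, 153, 174, 180, 171, 159, 127, 163, 158, 155, 212, 204, 205, 207, 209, 123, 129]
```

Released with barely a twitch, and the crook sits on the hook floor. I'll withdraw straight up, then away.

```bash
python3 -m pendant '[[[0,0,-0.005],[0,0,0],0.03],[[0,0,-0.012],[0,0,0],0.03],[[0,0,-0.022],[0,0,0],0.03],[[0,0,-0.034],[0,0,0],0.03],[[0,0,-0.048],[0,0,0],0.03],[[0,0,-0.065],[0,0,0],0.03],[[0,0,-0.085],[0,0,0],0.03],[[0,0,-0.105],[0,0,0],0.03],[[0,0,-0.125],[0,0,0],0.03],[[0,0,-0.14],[0,0,0],0.03]]'
python3 -m pendant '[[[0,-0.02,0],[0,0,0],0.03],[[0,-0.045,0],[0,0,0],0.03],[[0,-0.07,0],[0,0,0],0.03],[[0,-0.1,0],[0,0,0],0.03],[[0,-0.13,0],[0,0,0],0.03],[[0,-0.15,0],[0,0,0],0.03],[[0,-0.15,0],[0,0,0],0.03],[[0,-0.15,0],[0,0,0],0.03],[[0,-0.15,0],[0,0,0],0.03],[[0,-0.15,0],[0,0,0],0.03]]'
for i in 1 2; do python3 -m pendant '[[[0,0,0],[0,0,0],0.03],[[0,0,0],[0,0,0],0.03],[[0,0,0],[0,0,0],0.03],[[0,0,0],[0,0,0],0.03],[[0,0,0],[0,0,0],0.03],[[0,0,0],[0,0,0],0.03],[[0,0,0],[0,0,0],0.03],[[0,0,0],[0,0,0],0.03],[[0,0,0],[0,0,0],0.03],[[0,0,0],[0,0,0],0.03]]' | grep time; done
python3 - <<'E'
from h import *
cs=[]
import subprocess
s=snap('side','s12'); t=snap('top','t12'); w1=snap('side','s13')
d=cv2.absdiff(s['color'],w1['color']).max(2); print('moving px',(d>50).sum())
S=load('s12')['color'][100:320,220:440,::-1]; T=load('t12')['color'][120:260,240:400,::-1]
cv2.imwrite('pics/f.png',np.hstack([cv2.resize(S,(440,440)),cv2.resize(T,(350,440))]))
E
```

```text
time: 20.73
tool_pos: [548.7, -73.2, 556.8]
tcp_rot: [3.137, 0.001, 1.828]
contact_force: [-0.8, 0.7, 0.9]
grip_width: 30.0
time: 21.57
tool_pos: [404.8, -111.3, 553.6]
tcp_rot: [3.139, -0.001, 1.828]
contact_force: [0.6, 0.3, -0.1]
grip_width: 29.8
time: 22.4
time: 23.23
moving px 0
```

View pics/f.png

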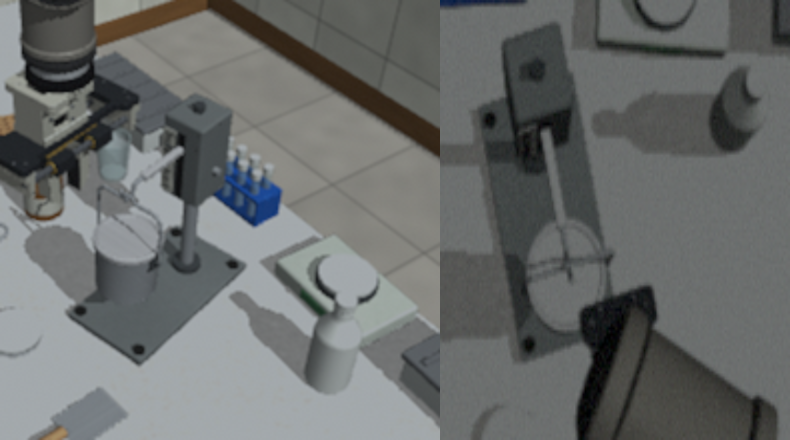

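The pail hangs from the hook, upright and clear of the gripper: the lid is at about (127,243) in the side half and centred under the hook in the top half. I'll let it settle for two more seconds, check that it is still, and hand in.

```bash
for i in 1 2 3; do python3 -c "
from h import *
snap('side','m$i')"; python3 -m pendant '[[[0,0,0],[0,0,0],0.03],[[0,0,0],[0,0,0],0.03],[[0,0,0],[0,0,0],0.03],[[0,0,0],[0,0,0],0.03],[[0,0,0],[0,0,0],0.03],[[0,0,0],[0,0,0],0.03],[[0,0,0],[0,0,0],0.03]]' | grep time; done
python3 - <<'E'
from h import *
from plant import close_job
m=[load(f'm{i}')['color'].astype(int) for i in (1,2,3)]+[capture('side')['color'].astype(int)]
r=[int((abs(m[3]-x)[150:270,255:320].max(2)>25).sum()) for x in m]; print(r)
if max(r)<60: print(close_job())
E
```

```text
time: 24.02
time: 24.65
time: 25.28
[0, 0, 0, 0]
the job is handed in; nothing more can be done
None
```

The right-hand pail is hanging from its bail crook in the balance hook, and the job is handed in at about 25 s of the 72 s.

- **Swinging the bail:** The first try failed because the bar slipped off the fingertips and the bail fell back flat. I inserted the fingers deeper, narrowed the gap and swung it upright with the pail still standing.
- **Lifting and hanging:** I gripped the bar beside the crook and brought the bail over the hook tip. I then lowered it in 1 mm steps until the tool carried about 0 N, and opened the fingers gradually. The pail had weighed about 3 N on the wrist, though single force readings scatter by about ±0.7 N.
- **Last checks:** The wrist view before withdrawal showed the crook on the hook's floor. The final side and top views showed the pail hanging apparently plumb, with the gripper clear. Side pictures over the last 2 s showed no pixel motion around the pail. I judged plumbness by eye, not by measurement.
- **Other things on the bench:** I noticed no contact with them, but I did not measure their positions afterwards.

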